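Try a screw cap on the thread gauge and sort it

TASK

Stand the cap from the blue mat on the thread gauge with the white stripes in line, and let go of it; then take hold of its knob afresh and screw it down clockwise until it stops and the knob clearly slips (about 15 degrees or more). If it has turned fully home on the flange, unscrew it and stand it upright in the green tray; if it has stopped short with the gap still open, unscrew it and stand it upright in the red tray. Leave the other cap on the grey mat and do not disturb the stapler, timer and counter.

Things in the scene. Friction and masses are not known exactly. Their poses are not given: they have to be found in the camera images.
- cap_a_grip (a point): Grip point of screw cap A, on its axis, half-way up its grey hexagon knob (42 mm across flats, 36 mm high): 81 mm above the cap's rim, 23 mm above the shoulder of the blue body (63 mm across, 58 mm high, open below), 13 mm below the knob's top. z up; x turns with the knob and is square to one pair of flats (others every 60 degrees). 0.17 to 0.28 kg. Both caps look alike; one (not told which) is faulty.
- cap_b_grip (a point): Grip point of screw cap B, on its axis, half-way up its grey hexagon knob (42 mm across flats, 36 mm high): 81 mm above the cap's rim, 23 mm above the shoulder of the blue body (63 mm across, 58 mm high, open below), 13 mm below the knob's top. z up; x turns with the knob and is square to one pair of flats (others every 60 degrees). 0.17 to 0.28 kg. Both caps look alike; one (not told which) is faulty.
- cap_a_rim (a point): Centre of the lower rim of cap A, in the frame of its blue body (not of the knob), z up. Three white upright stripes on the body, at 60, 180 and 300 degrees from its x axis; three equal lugs inside, so turning it by 120 degrees makes no difference. At the start it rests on a mat.
- cap_b_rim (a point): Centre of the lower rim of cap B, in the frame of its blue body (not of the knob), z up. Three white upright stripes on the body, at 60, 180 and 300 degrees from its x axis; three equal lugs inside, so turning it by 120 degrees makes no difference. At the start it rests on a mat.
- cap_a_knob (a joint): Slip angle (rad) between knob and body of cap A, 0 at the start, growing as the knob slips clockwise (from above) on the body. The knob drives the body through a friction clutch that slips above 0.35 N m, in either direction.
- cap_b_knob (a joint): Slip angle (rad) between knob and body of cap B, 0 at the start, growing as the knob slips clockwise (from above) on the body. The knob drives the body through a friction clutch that slips above 0.35 N m, in either direction.
- gauge_seat (a point): Centre of the flange's top face on the fixed thread gauge, on its upright axis (z up). Flange: dark disc, 94 mm across, top 16 mm above the worktop, with three white lines at 60, 180 and 300 degrees from x. On it an upright metal threaded post, 49 mm across the threads. An orange band at its foot is hidden by a cap that is fully home. Right-hand thread, three starts: 48 mm of axial travel per turn.
- gauge_top (a point): Top of the post's tapered nose, 50 mm above the flange. Starting a cap: lowered over the post with its stripes in line with the flange's lines (body yaw = gauge yaw, or 120 degrees off; within 25 degrees will do) it comes to rest on the thread, rim about 24 mm above the flange, and stays there when let go. Axial play on the thread about 4 mm, sideways 1.5 mm.
- gauge: The gauge; origin under its centre on the worktop. Turning from the start: a good cap comes home after about 185 degrees, rim on the flange, against a hard stop. The faulty one meets a hard stop about 55 degrees earlier, rim 6 to 7 mm above the flange (either up to 4 mm more if held up in its play). Taking off: turn either cap anticlockwise from its stop while rising 48 mm per turn; after about 115 degrees (140 to be safe) it lifts straight off.
- mat_blue_top (a point): Centre of the top of the blue round mat, 90 mm across, 3 mm thick, fixed. The cap to be tested stands on it.
- mat_grey_top (a point): Centre of the top of the grey round mat, 90 mm across, 3 mm thick, fixed. The cap that is not to be touched stands on it.
- tray_green_in (a point): Centre of the inner floor of the green open tray, outside 130 x 130 mm and 22 mm high, wall 4 mm, fixed: for a cap that turned fully home. x and y run along its sides.
- tray_red_in (a point): Centre of the inner floor of the red open tray, same size, fixed: for a cap that stopped short. x and y run along its sides.
- stapler: Red and black desk stapler, 40 x 148 x 47 mm, long along its y axis. It stands near the work as a bystander; origin at the centre of its underside.
- timer: White bench timer, 62 x 62 x 20 mm. It stands near the work as a bystander; origin at the centre of its underside.
- tally_counter: Grey-beige tally counter, 64 x 66 x 44 mm. It stands near the work as a bystander; origin at the centre of its underside.

How it is judged:
On the way, in this order (a step that is already met when the one before it is completed fails the run):
1. one cap stands on the gauge's thread, not yet screwed down (rim more than 11.5 mm and less than 40 mm above the flange), and is let go (((horizontal distance between cap_a_rim and gauge_seat below 0.005 m and angle between cap_a_rim's own z axis and vertical below 0.15 rad and z of cap_a_rim in the frame of gauge_seat between 0.0115 and 0.04 m and contact force between the fingers and cap_a below 0.1 N) or (horizontal distance between cap_b_rim and gauge_seat below 0.005 m and angle between cap_b_rim's own z axis and vertical below 0.15 rad and z of cap_b_rim in the frame of gauge_seat between 0.0115 and 0.04 m and contact force between the fingers and cap_b below 0.1 N))), for 0.1 s.
2. that cap is screwed to its stop (a good one to within 5 mm of the flange, which allows for the play, the faulty one to less than 11.5 mm) and the knob has slipped clockwise by at least 0.15 rad (((horizontal distance between cap_a_rim and gauge_seat below 0.005 m and angle between cap_a_rim's own z axis and vertical below 0.15 rad and z of cap_a_rim in the frame of gauge_seat below 0.005 m and value of joint cap_a_knob above 0.15 rad) or (horizontal distance between cap_b_rim and gauge_seat below 0.005 m and angle between cap_b_rim's own z axis and vertical below 0.15 rad and z of cap_b_rim in the frame of gauge_seat below 0.0115 m and value of joint cap_b_knob above 0.15 rad))), for 0.1 s.
At the end, for the whole second after the job is handed in: The cap that was on the blue mat stands upright (within 0.1 rad) and at rest on the floor of the right tray, its axis within 45 mm of the tray's centre: green if it went fully home, red if it stopped short. The other cap stands upright within 30 mm of the centre of the grey mat (((horizontal distance between cap_a_rim and tray_green_in below 0.045 m and z of cap_a_rim in the frame of tray_green_in below 0.005 m and angle between each of cap_a_rim, cap_b_rim's own z axis and vertical below 0.1 rad and linear speed of cap_a below 0.02 m/s and horizontal distance between cap_b_rim and mat_grey_top below 0.03 m) or (horizontal distance between cap_b_rim and tray_red_in below 0.045 m and z of cap_b_rim in the frame of tray_red_in below 0.005 m and angle between each of cap_b_rim, cap_a_rim's own z axis and vertical below 0.1 rad and linear speed of cap_b below 0.02 m/s and horizontal distance between cap_a_rim and mat_grey_top below 0.03 m))); the robot touches nothing.
It fails at once if the stapler is moved by more than 30 mm (distance of stapler from where it was at the start of the episode above 0.03 m).
It fails at once if the timer is moved by more than 30 mm (distance of timer from where it was at the start of the episode above 0.03 m).
It fails at once if the tally counter is moved by more than 30 mm (distance of tally_counter from where it was at the start of the episode above 0.03 m).
It also fails if it takes over 64 s, if anything falls off the work surface, if the arm or the gripper's body presses on something with over 40 N, if the wrist force passes 120 N, or if a joint passes its speed limit or range.

ROBOT

A 6-joint arm with a two-finger parallel gripper is mounted at the origin on a cart in front of the work surface, level with it; the furniture and walls round the work are solid. World frame = base frame: x ahead of the robot, y to its left, z up, the work surface at z = 0. Lengths are in m, angles in rad, forces in N, time in s.
With the tool pointing down it reaches from about 0.25 to 0.775 m from the base axis. Payload 8.9 kg.
Tool frame: the origin (TCP) lies at the very end of the fingers, on their centre line; the grasp point (between the pads) lies 19 mm behind it (r.hold_point_z is the distance from the TCP to the grasp point, in m); z points along the fingers, y is the line along which they close (so a half turn about z gives the same grasp; the last joint's range is limited). The gripper opens to 85 mm and grips with 20 to 120 N. Pads are 22 mm wide; open, the fingers measure 114 mm over their backs; the gripper's body (76 mm by 85 mm) begins 54 mm behind the grasp point. The pads swing forward as they close: fully open they stand 13 mm farther back than shut.
Start: joints at [0.972, 0.291, -0.153, 1.127, 0, 1.431], TCP at [0.233, 0.47, 0.231] pointing down, gripper open.
Joint ranges: [-2.52, 2.52], [-0.91, 1.74], [-1.3, 1.37], [-1.96, 2.02], [-1.52, 1.47], [-3.14, 3.14]. Speed limits (rad/s): [2.22, 2.22, 2.79, 3.14, 3.14, 3.14].

INTERFACE

Orientations are given as a rotation vector (axis times angle).
In Python, from station import r gives the robot as it stands.
- The arm moves only by the tool jog_arm, never from a script. Its argument "increments" is a list of rows, each an object with "gripper": the gripper command: -1 is fully open, 1 is shut, values between are in proportion; "offset": the shift along the tool's x, y, z normalised to -1 to 1, where 1 is 500 mm, a list of three; "turn": the turn about the tool's z normalised to -1 to 1, where 1 is 180 degrees. A call has 1 to 8 rows; each row shifts and turns the commanded pose from where the row before left it, along the tool's axes as they then stand; what a row does not reach is not made up. A row lasts 1/8 s, in which the tool goes at most 62.5 mm and 10.7 degrees, less where a joint would pass 70% of its speed; a pose out of reach is approached as far as the arm can. A call with a number of a shift or a turn outside -1 to 1 is refused whole. A call with a gripper value outside its range is refused whole. The fingers move at their own pace and stop on an object; "squeeze" is the grip in N (left out, the last holds). Time passes only in rows, so rows that do not move let the fingers close. It gives the time, the measured TCP pose, the force, the opening and the grip force at its end, in the units of the state.
- r.observe(): the state, without advancing time (a new reading comes with each control period).
- r.read_camera(name): name is "scene" or "top" or "wrist"; returns the picture (400x640x3 uint8, blue, green, red); there is no depth.
- r.camera_params(name): a dict with "camera_matrix" (3x3 intrinsics, pixels), "k1" (the pictures are not rectified: a ray, as slopes to the right and down, at radius r is drawn at 1 + k1 r^2 times it, then the intrinsics apply), "rvec" (rotation vector, rad) and "tvec" (3), from world to camera coordinates, as OpenCV has them; the wrist camera has in their place "T_tool_cam" (4x4, takes a point from camera to tool coordinates, whose origin is the TCP and whose axes are the flange's). Camera axes: x right, y down, z forward; pixel columns grow to the right and rows downward; lengths in m; the calibration is good to about 2 mm. A picture is of the moment at which its call begins: read the wrist's pose just before it. camera_params takes no time and is no camera call.
- r.hand_in(): hands the job in; it is judged then, once.
The state is a dict: "clock": time; "joints": joint angles; "dq": joint speeds; "tau": joint torques, N m; "tcp_pos": TCP position; "orientation": TCP orientation; "wrist_force": force on the tool from outside, world axes, zero at the start; "moment": the same for the moment, N m; "finger_gap": finger opening in m; "finger_force": force on a finger pad.
Only numpy, scipy, OpenCV 4.12 (cv2) and the standard library are available. Lean on these libraries where they do the work, as an engineer would, in place of code of your own. Each camera call takes 0.05 s, during which the arm holds its last target. There are 200 camera calls.

## Working session

There is one attempt and no reset: what is moved stays moved. The work goes in short steps, Python scripts to look and compute and a tool call to move; the robot and the scene stay as the last step left them, time stands still between calls to the robot, and variables do not carry over. Pictures are saved under pics/ and viewed, at most 10 in all, crops included, and the job is handed in when it is done.

Besides the shell and the picture viewer there is one more tool, called by a JSON object that holds its "fn" and its "kwargs", one argument or row to a line. jog_arm: Moves the arm, as the interface text tells. Scaled input: -1 to 1 covers 500 mm each way for a shift and 180 degrees each way for a turn. Its arguments: {"type":"object","properties":{"increments":{"type":"array","items":{"type":"object","properties":{"gripper":{"type":"number"},"offset":{"type":"array","items":{"type":"number","minimum":-1,"maximum":1}},"turn":{"type":"number","minimum":-1,"maximum":1}}}},"squeeze":{"type":"number"}},"required":["increments"]}

```bash
ls; mkdir -p pics
python3 - <<'E'
from station import r
import cv2
s=r.observe();print({k:s[k] for k in('clock','tcp_pos','orientation','finger_gap')})
for n in('scene','top'):
    p=r.camera_params(n);print(n,p)
    cv2.imwrite(f'pics/{n}0.png',r.read_camera(n))
print(r.camera_params('wrist'))
E
```

```text
pics
{'clock': 0.0, 'tcp_pos': array([0.23271958, 0.47011606, 0.23073034]), 'orientation': array([-7.15773447e-01, -3.05848005e+00,  1.91862396e-03]), 'finger_gap': 0.0853257172047256}
scene {'camera_matrix': array([[484.90231792,   0.        , 322.38401087],
       [  0.        , 484.90231792, 194.19161167],
       [  0.        ,   0.        ,   1.        ]]), 'k1': -0.02226698327408707, 'rvec': array([ 2.22478854, -0.57990166,  0.29579805]), 'tvec': array([-0.53874383,  0.22811891,  1.14864503])}
top {'camera_matrix': array([[444.95346563,   0.        , 323.70980172],
       [  0.        , 444.95346563, 197.15324711],
       [  0.        ,   0.        ,   1.        ]]), 'k1': -0.0026675022172474995, 'rvec': array([ 2.16202725, -2.11936364,  0.17492096]), 'tvec': array([-0.0301605 ,  0.56848602,  1.05002373])}
{'camera_matrix': array([[285.84313644,   0.        , 314.29583566],
       [  0.        , 285.84313644, 197.93396579],
       [  0.        ,   0.        ,   1.        ]]), 'k1': -0.015505638324654812, 'T_tool_cam': array([[ 1.69228656e-03, -9.60272288e-01, -2.79059616e-01,
         7.06323261e-02],
       [ 9.99998558e-01,  1.66546538e-03,  3.33204331e-04,
         4.42003134e-05],
       [ 1.44797244e-04, -2.79059777e-01,  9.60273721e-01,
        -1.42809737e-01],
       [ 0.00000000e+00,  0.00000000e+00,  0.00000000e+00,
         1.00000000e+00]])}
```

View pics/top0.png

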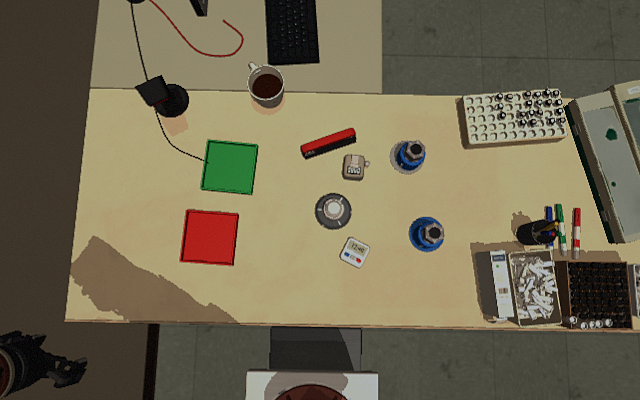

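View pics/scene0.png

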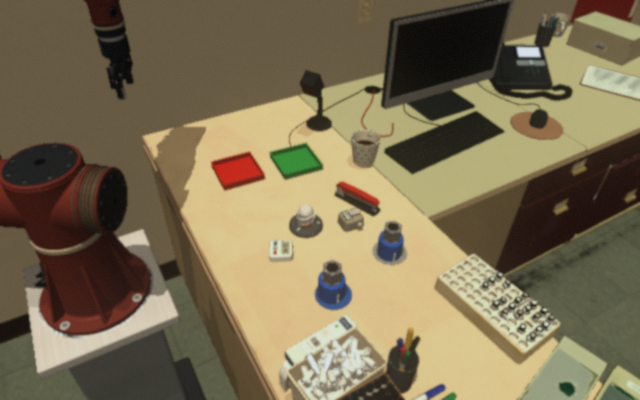

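```bash
cat > h.py <<'E'
import cv2,numpy as np
from station import r
def und(p,uv):
    K=p['camera_matrix'];d=np.array([p['k1'],0,0,0.])
    return cv2.undistortPoints(np.float64(uv).reshape(-1,1,2),K,d)[:,0]
def pose(n,tp=None):
    p=r.camera_params(n)
    if n!='wrist':
        R=cv2.Rodrigues(p['rvec'])[0];return p,R.T,-R.T@p['tvec']
    s=tp or r.observe();T=np.eye(4);T[:3,:3]=cv2.Rodrigues(np.array(s['orientation']))[0];T[:3,3]=s['tcp_pos']
    T=T@p['T_tool_cam'];return p,T[:3,:3],T[:3,3]
def onplane(n,uv,z,tp=None):
    p,R,c=pose(n,tp);x=und(p,uv);d=np.c_[x,np.ones(len(x))]@R.T
    return c+d*((z-c[2])/d[:,2])[:,None]
def proj(n,X,tp=None):
    p,R,c=pose(n,tp)
    return cv2.projectPoints((np.float64(X).reshape(-1,3)-c)@R,np.zeros(3),np.zeros(3),p['camera_matrix'],np.array([p['k1'],0,0,0.]))[0][:,0]
E
python3 - <<'E'
from h import *
im=cv2.imread('pics/top0.png')
c=im[130:270,310:460];cv2.imwrite('pics/c0.png',cv2.resize(c,None,fx=5,fy=4.2857*0+4.2,interpolation=cv2.INTER_CUBIC) if 0 else cv2.resize(c,None,fx=4,fy=4,interpolation=cv2.INTER_CUBIC))
hsv=cv2.cvtColor(im,cv2.COLOR_BGR2HSV)
def blob(m,box,name,z):
    x0,y0,x1,y1=box;k=np.zeros_like(m);k[y0:y1,x0:x1]=m[y0:y1,x0:x1]
    cs,_=cv2.findContours(k,cv2.RETR_EXTERNAL,cv2.CHAIN_APPROX_NONE);c=max(cs,key=cv2.contourArea)
    R=cv2.minAreaRect(c);print(name,R,onplane('top',[R[0]],z).round(4),onplane('top',cv2.boxPoints(R),z).round(3).tolist())
H,S,V=cv2.split(hsv)
blob(((H>45)&(H<75)&(S>120)).astype('u1'),(190,130,270,200),'green',.022)
blob(((H<8)&(S>150)).astype('u1'),(170,200,250,275),'red',.022)
blob(((H>100)&(H<125)&(S>120)).astype('u1'),(400,205,455,260),'bluemat',.003)
blob((V<100).astype('u1'),(305,185,360,240),'flange',.016)
E
```

```text
green ((229.0, 166.5), (53.035484313964844, 50.14987564086914), 5.710593223571777) [[0.6466 0.2231 0.022 ]] [[0.588, 0.293, 0.022], [0.718, 0.288, 0.022], [0.707, 0.152, 0.022], [0.577, 0.159, 0.022]]
red ((208.86207580566406, 237.15518188476562), (54.893062591552734, 52.65083694458008), 4.763641834259033) [[0.4666 0.2634 0.022 ]] [[0.407, 0.332, 0.022], [0.536, 0.331, 0.022], [0.528, 0.193, 0.022], [0.398, 0.198, 0.022]]
bluemat ((425.3028869628906, 233.93821716308594), (34.2833366394043, 32.519317626953125), 85.60128784179688) [[ 0.4868 -0.2776  0.003 ]] [[0.526, -0.234, 0.003], [0.534, -0.316, 0.003], [0.448, -0.321, 0.003], [0.44, -0.239, 0.003]]
flange ((332.7500305175781, 210.75001525878906), (36.06244659423828, 35.35533905029297), 45.0) [[ 0.5395 -0.0423  0.016 ]] [[0.539, 0.021, 0.016], [0.604, -0.041, 0.016], [0.54, -0.106, 0.016], [0.476, -0.044, 0.016]]
```

View pics/c0.png

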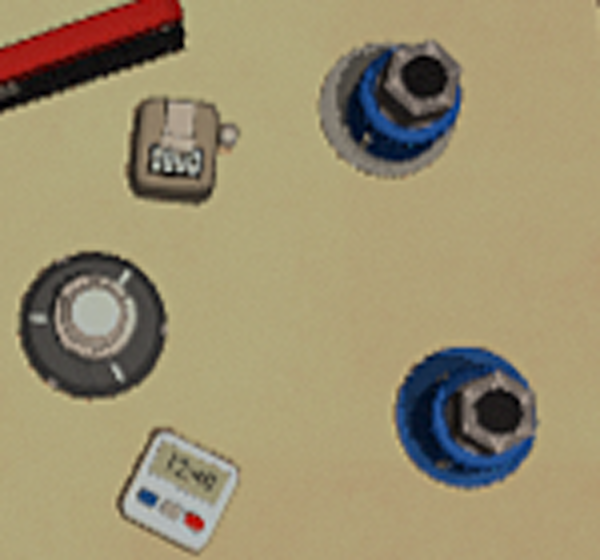

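{"fn": "jog_arm", "kwargs": {
  "increments": [
    {"offset": [-0.1, -0.065, 0.006], "gripper": -1},
    {"offset": [-0.1, -0.065, 0.006]},
    {"offset": [-0.1, -0.065, 0.006]},
    {"offset": [-0.1, -0.065, 0.006]},
    {"offset": [-0.1, -0.065, 0.006]},
    {"offset": [-0.1, -0.065, 0.006]},
    {"offset": [-0.1, -0.065, 0.006]},
    {"offset": [-0.1, -0.065, 0.006]}
  ]
}}

```text
$.increments[0]: bad value
```

{"fn": "jog_arm", "kwargs": {
  "increments": [
    {"offset": [-0.1, -0.065, 0.006], "gripper": -1},
    {"offset": [-0.1, -0.065, 0.006]},
    {"offset": [0, 0, 0]},
    {"offset": [0, 0, 0]}
  ]
}}

```text
$.increments[0]: bad value
```

Run:
```python
from h import *
s=r.observe();print({k:np.round(s[k],4).tolist() for k in('clock','tcp_pos','orientation','finger_gap','joints','dq')})
im=r.read_camera('wrist');cv2.imwrite('pics/w1f.png',im)
np.save('w1.npy',dict(tcp_pos=s['tcp_pos'],orientation=s['orientation']),allow_pickle=True)
tp=dict(s)
print(proj('wrist',[[.5395,-.0423,.016],[.5395,-.0423,.066],[.487,-.278,.097]],tp))
cv2.imwrite('pics/w1.png',cv2.resize(im,(800,500),interpolation=cv2.INTER_CUBIC))
```

```text
{'clock': 0.1, 'tcp_pos': [0.2328, 0.4701, 0.2308], 'orientation': [-0.7158, -3.0585, 0.0017], 'finger_gap': 0.0854, 'joints': [0.9717, 0.2912, -0.154, 1.1267, 0.0, 1.4315], 'dq': [-0.0004, -0.0007, 0.0004, -0.0019, -0.0022, 0.0017]}
[[133.91202301 448.50171789]
 [115.89707133 482.0132251 ]
 [-30.05111423 522.95845117]]
```

View pics/w1.png

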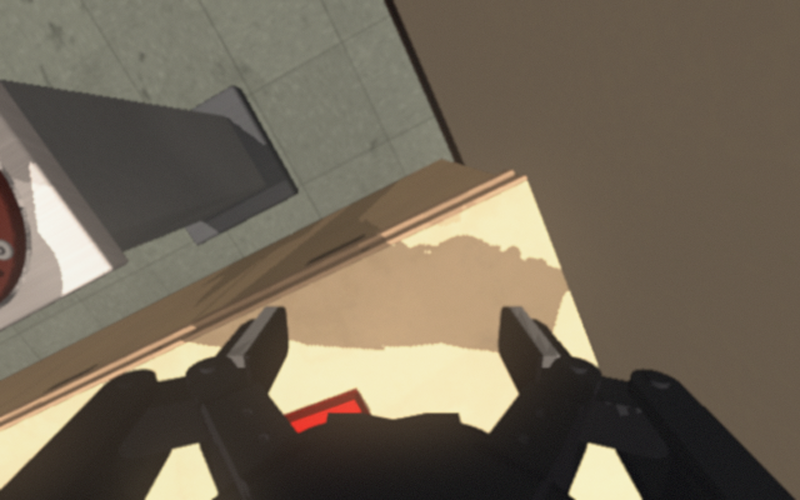

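The start view shows only the table edge and fingers, because the move was refused. Retrying with every field given in each row.

{"fn": "jog_arm", "kwargs": {
  "increments": [
    {"gripper": -1, "offset": [-0.1, -0.065, 0.006], "turn": 0},
    {"gripper": -1, "offset": [-0.1, -0.065, 0.006], "turn": 0},
    {"gripper": -1, "offset": [-0.1, -0.065, 0.006], "turn": 0},
    {"gripper": -1, "offset": [-0.1, -0.065, 0.006], "turn": 0},
    {"gripper": -1, "offset": [-0.1, -0.065, 0.006], "turn": 0},
    {"gripper": -1, "offset": [-0.1, -0.065, 0.006], "turn": 0},
    {"gripper": -1, "offset": [-0.1, -0.065, 0.006], "turn": 0},
    {"gripper": -1, "offset": [-0.1, -0.065, 0.006], "turn": 0}
  ]
}}

```text
clock: 1.15
tcp_pos: [0.4767, 0.0581, 0.2072]
orientation: [0.716, 3.059, 0.0]
wrist_force: [0.5, 1.4, -0.2]
finger_gap: 0.0856
finger_force: 0.0
```

{"fn": "jog_arm", "kwargs": {
  "increments": [
    {"gripper": -1, "offset": [-0.095, -0.042, 0], "turn": 0},
    {"gripper": -1, "offset": [-0.095, -0.042, 0], "turn": 0},
    {"gripper": -1, "offset": [-0.095, -0.042, 0], "turn": 0},
    {"gripper": -1, "offset": [0, 0, 0], "turn": 0},
    {"gripper": -1, "offset": [0, 0, 0], "turn": 0}
  ]
}}

```text
clock: 1.78
tcp_pos: [0.5752, -0.0596, 0.2068]
orientation: [-0.716, -3.057, -0.0]
wrist_force: [-0.4, 0.1, -0.9]
finger_gap: 0.0855
finger_force: 0.0
```

Run:
```python
from h import *
s=r.observe();print({k:np.round(s[k],4).tolist() for k in('clock','tcp_pos','orientation','joints','dq')})
im=r.read_camera('wrist');cv2.imwrite('pics/w2f.png',im)
np.save('w2.npy',dict(tcp_pos=s['tcp_pos'],orientation=s['orientation']),allow_pickle=True)
print(proj('wrist',[[.5395,-.0423,.016],[.5395,-.0423,.066],[.487,-.278,.097]],dict(s)))
cv2.imwrite('pics/w2.png',cv2.resize(im,(800,500),interpolation=cv2.INTER_CUBIC))
```

```text
{'clock': 1.775, 'tcp_pos': [0.5752, -0.0596, 0.2068], 'orientation': [-0.7163, -3.0573, -0.0003], 'joints': [-0.2297, 0.407, -0.0485, 1.1167, 0.0002, 0.2305], 'dq': [0.017, -0.0181, -0.0156, -0.0016, 0.0014, -0.0003]}
[[313.94824266 143.16670547]
 [313.87507887 147.91153414]
 [ 65.95448882 213.13874325]]
```

View pics/w2.png

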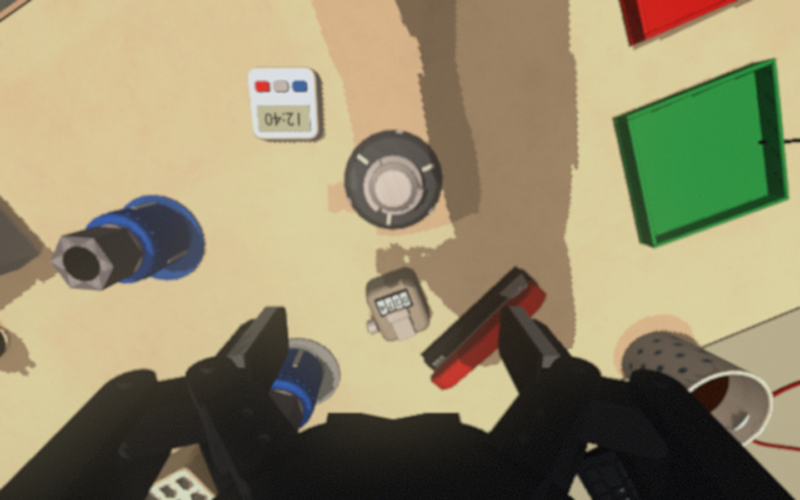

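Gauge at (393,179) with its lines at (362,158), (428,168) and (389,218); the cap's knob top is near (82,262).

Run:
```python
from h import *
tp=np.load('w2.npy',allow_pickle=True).item()
im=cv2.imread('pics/w2f.png')
# refine flange by dark contour
V=cv2.cvtColor(im,cv2.COLOR_BGR2HSV)[...,2];m=np.zeros(V.shape,'u1');m[98:190,268:360]=(V[98:190,268:360]<110)
c=max(cv2.findContours(m,0,1)[0],key=cv2.contourArea);e=cv2.fitEllipse(cv2.convexHull(c));print(e)
g=onplane('wrist',[e[0]],.016,tp)[0];print('gauge',g)
L=onplane('wrist',np.array([[362,158],[428,168],[389,218]])/1.25,.016,tp);d=L-g;a=np.degrees(np.arctan2(d[:,1],d[:,0]));print(np.hypot(d[:,0],d[:,1]),a,(a-60)%120)
L=onplane('top',[[341.25,198.75],[319.5,209.5],[339.5,223]],.016);d=L-g;a=np.degrees(np.arctan2(d[:,1],d[:,0]));print((a-60)%120)
print('knob wrist',onplane('wrist',[[65.5,209.6]],.097,tp),'top',onplane('top',[[434.5,233.3]],.097))
```

```text
((314.7186584472656, 143.17648315429688), (77.27599334716797, 78.31065368652344), 62.49872970581055)
gauge [ 0.53990283 -0.04150909  0.016     ]
[0.03414317 0.03314598 0.03682022] [-149.68510851   81.12935043  -32.76438692] [30.31489149 21.12935043 27.23561308]
[24.5071739  26.35733526 30.45386516]
knob wrist [[ 0.48402565 -0.27605584  0.097     ]] top [[ 0.48111177 -0.27705069  0.097     ]]
```

{"fn": "jog_arm", "kwargs": {
  "increments": [
    {"gripper": -1, "offset": [-0.024, -0.118, 0], "turn": 0},
    {"gripper": -1, "offset": [-0.024, -0.118, 0], "turn": 0},
    {"gripper": -1, "offset": [-0.024, -0.118, 0], "turn": 0},
    {"gripper": -1, "offset": [-0.024, -0.118, 0], "turn": 0},
    {"gripper": -1, "offset": [0, 0, 0], "turn": 0},
    {"gripper": -1, "offset": [0, 0, 0], "turn": 0}
  ]
}}

```text
clock: 2.58
tcp_pos: [0.5139, -0.2914, 0.2075]
orientation: [-0.715, -3.059, -0.001]
wrist_force: [0.5, 0.4, -0.2]
finger_gap: 0.0849
finger_force: 0.0
```

Run:
```python
from h import *
s=r.observe();print({k:np.round(s[k],4).tolist() for k in('clock','tcp_pos','orientation','joints','dq')})
im=r.read_camera('wrist');cv2.imwrite('pics/w3f.png',im)
np.save('w3.npy',dict(tcp_pos=s['tcp_pos'],orientation=s['orientation']),allow_pickle=True)
u=proj('wrist',[[.483,-.2765,.05]],dict(s))[0];print(u)
x,y=int(u[0])-75,max(int(u[1])-65,0);print(x,y)
cv2.imwrite('pics/w3.png',cv2.resize(im[y:y+130,x:x+150],None,fx=4,fy=4,interpolation=cv2.INTER_CUBIC))
```

```text
{'clock': 2.575, 'tcp_pos': [0.5139, -0.2914, 0.2075], 'orientation': [-0.7152, -3.0589, -0.0009], 'joints': [-0.6398, 0.4296, -0.0116, 1.13, 0.0004, -0.1804], 'dq': [0.0246, -0.0025, -0.0014, -0.0019, 0.002, -0.0016]}
[313.83980629 151.13025296]
238 86
```

View pics/w3.png

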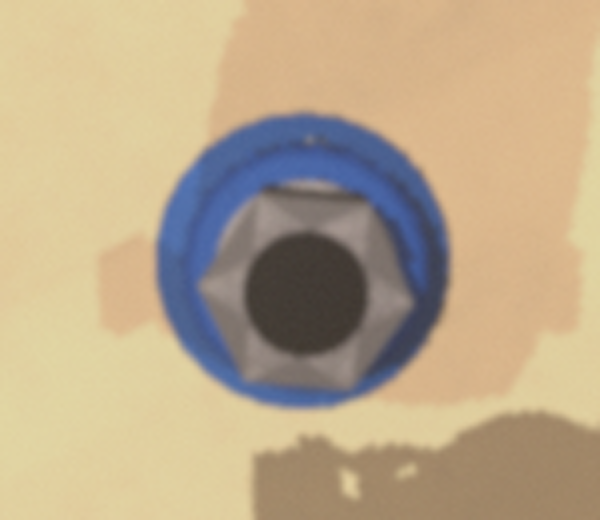

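Run:
```python
from h import *
tp=np.load('w3.npy',allow_pickle=True).item()
o=np.array([238-.4,86-.4])
P=np.array([[262,193],[362,197],[412,303],[352,388],[246,383],[200,286]])/4+o
for z in(.097,.093):
    X=onplane('wrist',P,z,tp);c=X.mean(0);d=X-c
    a=np.degrees(np.arctan2(d[:,1],d[:,0]));print(z,c,np.hypot(d[:,0],d[:,1]).round(4),a%60,((a-a[0]+30)%60-30).mean()+a[0])
im=cv2.imread('pics/w3f.png');h=cv2.cvtColor(im,cv2.COLOR_BGR2HSV)
m=((h[...,0]>100)&(h[...,0]<125)&(h[...,1]>120)).astype('u1')[86:216,238:388].copy()
ct=max(cv2.findContours(m,0,1)[0],key=cv2.contourArea);e=cv2.fitEllipse(cv2.convexHull(ct));print(e)
mc=onplane('wrist',[np.array(e[0])+[238,86]],.003,tp)[0];print('mat',mc)
H=onplane('wrist',[np.array([306,292])/4+o],.097,tp)[0];print('hole',H)
for z in np.arange(.003,.062,.008):
    q=onplane('wrist',[np.array([311,138])/4+o],z,tp)[0]
    for cc in(c,mc):
        dd=q-cc;print(z,np.hypot(*dd[:2]).round(4),np.degrees(np.arctan2(dd[1],dd[0])).round(1),end=' | ')
    print()
R=cv2.Rodrigues(tp['orientation'])[0];print(np.degrees(np.arctan2(R[1,0],R[0,0])))
```

```text
0.097 [ 0.48413959 -0.27682622  0.097     ] [0.0237 0.0242 0.0238 0.024  0.0245 0.0235] [57.27767937  3.44351798 58.4582052  59.7484278   0.24321734 59.90606934] 179.8461861739515
0.093 [ 0.48466861 -0.27708965  0.093     ] [0.0241 0.0246 0.0241 0.0244 0.0249 0.0238] [57.27767937  3.44351798 58.4582052  59.7484278   0.24321734 59.90606934] 179.8461861739515
((73.48593139648438, 60.726070404052734), (61.077537536621094, 66.0767822265625), 70.37440490722656)
mat [ 0.48208487 -0.27926877  0.003     ]
hole [ 0.48395221 -0.27664976  0.097     ]
0.003 0.0324 151.1 | 0.003 0.0313 145.3 | 
0.011 0.0325 151.1 | 0.011 0.0314 145.4 | 
0.019 0.0326 151.2 | 0.019 0.0316 145.5 | 
0.027 0.0328 151.3 | 0.027 0.0317 145.6 | 
0.035 0.0329 151.3 | 0.035 0.0318 145.7 | 
0.043000000000000003 0.033 151.4 | 0.043000000000000003 0.0319 145.7 | 
0.051000000000000004 0.0331 151.5 | 0.051000000000000004 0.0321 145.8 | 
0.059000000000000004 0.0333 151.5 | 0.059000000000000004 0.0322 145.9 | 
153.67960912694335
```

The crop shows the hex knob centred at (306,292), with one body stripe at (311,138) on the side toward tool +x. This gives cap centre (.484,-.277), knob-grasp yaw 0 mod 60 and body yaw about 91; the gauge yaw is about 26.5.

{"fn": "jog_arm", "kwargs": {
  "increments": [
    {"gripper": -1, "offset": [0.066, 0, 0.04], "turn": 0},
    {"gripper": -1, "offset": [0, 0, 0.04], "turn": -0.0487},
    {"gripper": -1, "offset": [0, 0, 0.04], "turn": -0.0487},
    {"gripper": -1, "offset": [0, 0, 0.04], "turn": -0.0487},
    {"gripper": -1, "offset": [0, 0, 0.06], "turn": 0},
    {"gripper": -1, "offset": [0, 0, 0.043], "turn": 0},
    {"gripper": -1, "offset": [0, 0, 0.02], "turn": 0},
    {"gripper": -1, "offset": [0, 0, 0], "turn": 0}
  ]
}}

```text
clock: 3.62
tcp_pos: [0.4847, -0.2768, 0.0657]
orientation: [0.001, -3.141, -0.001]
wrist_force: [0.1, -0.3, -0.3]
finger_gap: 0.0854
finger_force: 0.0
```

{"fn": "jog_arm", "kwargs": {
  "increments": [
    {"gripper": 1, "offset": [0, 0, 0], "turn": 0},
    {"gripper": 1, "offset": [0, 0, 0], "turn": 0},
    {"gripper": 1, "offset": [0, 0, 0], "turn": 0},
    {"gripper": 1, "offset": [0, 0, 0], "turn": 0},
    {"gripper": 1, "offset": [0, 0, 0], "turn": 0}
  ],
  "squeeze": 60
}}

```text
clock: 4.25
tcp_pos: [0.4849, -0.2781, 0.0666]
orientation: [0.001, 3.141, -0.001]
wrist_force: [0.2, 2.0, 5.3]
finger_gap: 0.0408
finger_force: 61.8
```

Run:
```python
from h import *
s=r.observe();print({k:np.round(s[k],4).tolist() for k in('clock','tcp_pos','orientation','joints','finger_gap','finger_force','wrist_force')},r.hold_point_z)
```

```text
{'clock': 4.25, 'tcp_pos': [0.4849, -0.2781, 0.0666], 'orientation': [0.0014, 3.1405, -0.0007], 'joints': [-0.6516, 0.4969, -0.3069, 0.7659, 0.0003, -0.6508], 'finger_gap': 0.0408, 'finger_force': 61.7735, 'wrist_force': [0.2344, 2.0343, 5.3423]} 0.0187
```

{"fn": "jog_arm", "kwargs": {
  "increments": [
    {"gripper": 1, "offset": [0, 0, -0.05], "turn": 0},
    {"gripper": 1, "offset": [0, 0, -0.1], "turn": 0},
    {"gripper": 1, "offset": [0, 0, -0.05], "turn": -0.0514},
    {"gripper": 1, "offset": [0, 0, 0], "turn": -0.0514},
    {"gripper": 1, "offset": [0, 0, 0], "turn": -0.0514},
    {"gripper": 1, "offset": [0, 0, 0], "turn": -0.0514},
    {"gripper": 1, "offset": [0, 0, 0], "turn": -0.0514},
    {"gripper": 1, "offset": [0, 0, 0], "turn": -0.0514}
  ]
}}

```text
clock: 5.25
tcp_pos: [0.4843, -0.2778, 0.1658]
orientation: [1.469, -2.777, -0.0]
wrist_force: [0.1, -0.4, -2.1]
finger_gap: 0.0415
finger_force: 61.8
```

{"fn": "jog_arm", "kwargs": {
  "increments": [
    {"gripper": 1, "offset": [-0.09, 0.035, 0], "turn": 0},
    {"gripper": 1, "offset": [-0.113, 0.0445, 0], "turn": 0},
    {"gripper": 1, "offset": [-0.113, 0.0445, 0], "turn": 0},
    {"gripper": 1, "offset": [-0.09, 0.035, 0], "turn": 0},
    {"gripper": 1, "offset": [-0.045, 0.018, 0], "turn": 0},
    {"gripper": 1, "offset": [0, 0, 0], "turn": 0},
    {"gripper": 1, "offset": [0, 0, 0], "turn": 0}
  ]
}}

```text
clock: 6.12
tcp_pos: [0.5392, -0.0425, 0.1658]
orientation: [1.461, -2.78, 0.0]
wrist_force: [1.3, 0.0, -2.4]
finger_gap: 0.041
finger_force: 61.6
```

Run:
```python
from h import *
s=r.observe();print({k:np.round(s[k],4).tolist() for k in('clock','tcp_pos','orientation','joints','finger_gap','finger_force','wrist_force')})
R=cv2.Rodrigues(s['orientation'])[0];print(np.degrees(np.arctan2(R[1,0],R[0,0])))
print('tool delta', (R.T@(np.array([.5397,-.0418,s['tcp_pos'][2]])-s['tcp_pos']))/.5)
im=r.read_camera('wrist');cv2.imwrite('pics/w4.png',im[:,120:520]);t=r.read_camera('top');cv2.imwrite('pics/t4.png',t)
o=np.vstack([cv2.resize(im[60:310,160:480],(640,500)),]);t=cv2.resize(t[150:275,290:365],(150*2,500))
cv2.imwrite('pics/v4.png',cv2.resize(np.hstack([o,t]),(800,425)))
```

```text
{'clock': 6.125, 'tcp_pos': [0.5392, -0.0425, 0.1658], 'orientation': [1.4615, -2.7805, 0.0002], 'joints': [-0.2135, 0.366, -0.224, 0.981, -0.0004, -1.1814], 'finger_gap': 0.041, 'finger_force': 61.6081, 'wrist_force': [1.3035, 0.0437, -2.4311]}
-124.5454372000464
tool delta [-1.62468293e-03 -5.19730256e-05 -7.02261585e-07]
```

View pics/v4.png

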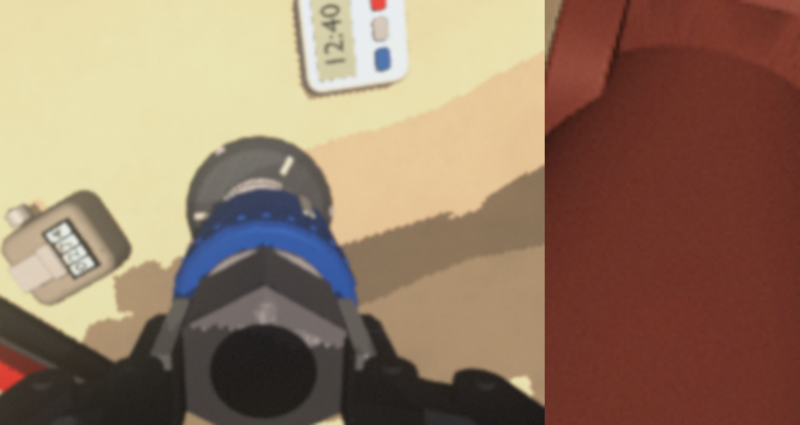

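The cap is held over the gauge and the flange lines show at (287,165) and (199,215). The cap's stripe isn't clear here, so I'll verify the body yaw by unwrapping the body from earlier pictures.

Run:
```python
from h import *
c=np.array([.4841,-.2772]);a=np.arange(0,360,4);zs=np.linspace(.008,.058,9)
def unwrap(n,f,tp,c,z0=0):
    im=cv2.imread(f)
    p,R,cc=pose(n,tp)
    rows=[]
    for z in zs:
        X=np.c_[c[0]+.0315*np.cos(np.radians(a)),c[1]+.0315*np.sin(np.radians(a)),np.full(len(a),z+z0)]
        uv=proj(n,X,tp).astype('f4');v=cv2.remap(im,uv[:,0].reshape(1,-1),uv[:,1].reshape(1,-1),1)[0].astype(int)
        rows.append(v)
    v=np.array(rows);S=v[...,2]*1.0  # red channel: white high, blue low
    view=np.array([np.dot(cc[:2]-c,[np.cos(np.radians(t)),np.sin(np.radians(t))])-.0315 for t in a])
    for t,k in zip(a,range(len(a))):
        if view[k]>0.005: print(t,S[:,k].astype(int).tolist())
for n,f,t in(('scene','pics/scene0.png',None),('wrist','pics/w2f.png','w2.npy'),('wrist','pics/w3f.png','w3.npy')):
    print(f);unwrap(n,f,np.load(t,allow_pickle=True).item() if t else None,c)
```

```text
pics/scene0.png
152 [64, 66, 77, 108, 145, 157, 158, 158, 159]
156 [63, 65, 70, 89, 129, 150, 154, 153, 154]
160 [61, 63, 64, 74, 105, 135, 145, 144, 145]
164 [60, 61, 62, 66, 82, 113, 127, 132, 132]
168 [58, 60, 61, 60, 63, 88, 107, 117, 115]
172 [57, 58, 59, 58, 59, 70, 87, 97, 97]
176 [56, 56, 57, 57, 56, 59, 67, 75, 76]
180 [54, 54, 54, 56, 53, 55, 56, 61, 64]
184 [56, 54, 53, 54, 54, 53, 54, 55, 58]
188 [55, 54, 53, 52, 55, 53, 54, 53, 55]
192 [55, 54, 52, 52, 53, 54, 54, 53, 55]
196 [54, 54, 52, 53, 53, 52, 53, 54, 54]
200 [55, 53, 54, 53, 53, 52, 53, 53, 54]
204 [56, 54, 53, 54, 53, 53, 53, 55, 55]
208 [55, 54, 53, 53, 53, 52, 52, 54, 55]
212 [54, 54, 52, 52, 53, 52, 53, 52, 55]
216 [55, 53, 53, 53, 53, 53, 53, 53, 55]
220 [54, 54, 54, 52, 51, 54, 53, 53, 55]
224 [53, 52, 52, 54, 53, 55, 53, 54, 55]
228 [54, 53, 52, 52, 54, 52, 54, 53, 56]
232 [53, 53, 52, 52, 52, 51, 52, 53, 57]
236 [54, 54, 53, 53, 52, 55, 53, 54, 58]
240 [55, 54, 53, 53, 53, 52, 53, 54, 57]
244 [54, 53, 52, 53, 53, 52, 53, 54, 56]
248 [53, 52, 53, 53, 53, 53, 52, 51, 56]
252 [54, 52, 53, 52, 53, 52, 54, 52,
[... 2040 characters left out ...]
 49, 49, 47, 52]
132 [54, 53, 52, 51, 52, 49, 48, 49, 52]
136 [55, 56, 53, 53, 51, 54, 48, 51, 50]
140 [56, 67, 68, 68, 67, 71, 49, 48, 50]
144 [73, 82, 83, 84, 87, 83, 48, 48, 49]
148 [87, 93, 94, 91, 105, 70, 49, 53, 52]
152 [92, 93, 94, 96, 112, 53, 64, 70, 71]
156 [88, 91, 88, 99, 85, 55, 92, 88, 90]
160 [85, 85, 87, 107, 59, 87, 114, 113, 129]
164 [85, 82, 88, 87, 59, 118, 118, 118, 157]
pics/w3f.png
140 [72, 72, 71, 70, 69, 69, 69, 68, 68]
144 [81, 80, 79, 78, 77, 76, 75, 74, 73]
148 [85, 84, 83, 81, 80, 78, 77, 76, 75]
152 [104, 104, 104, 104, 101, 98, 96, 93, 90]
156 [76, 76, 75, 75, 74, 73, 73, 72, 71]
160 [71, 71, 71, 70, 70, 70, 69, 69, 68]
164 [73, 73, 72, 72, 71, 71, 70, 70, 70]
```

{"fn": "jog_arm", "kwargs": {
  "increments": [
    {"gripper": 1, "offset": [-0.003, 0, 0.04], "turn": 0},
    {"gripper": 1, "offset": [0, 0, 0.03], "turn": 0},
    {"gripper": 1, "offset": [0, 0, 0.02], "turn": 0},
    {"gripper": 1, "offset": [0, 0, 0.014], "turn": 0},
    {"gripper": 1, "offset": [0, 0, 0.01], "turn": 0},
    {"gripper": 1, "offset": [0, 0, 0], "turn": 0}
  ]
}}

```text
clock: 6.98
tcp_pos: [0.5414, -0.0412, 0.1089]
orientation: [-1.461, 2.78, -0.003]
wrist_force: [5.3, -3.5, -4.9]
finger_gap: 0.041
finger_force: 61.4
```

{"fn": "jog_arm", "kwargs": {
  "increments": [
    {"gripper": 1, "offset": [0, 0, 0.005], "turn": 0},
    {"gripper": 1, "offset": [0, 0, 0.005], "turn": 0},
    {"gripper": 1, "offset": [0, 0, 0], "turn": 0}
  ]
}}

```text
clock: 7.35
tcp_pos: [0.5413, -0.0411, 0.1042]
orientation: [-1.461, 2.779, -0.003]
wrist_force: [5.0, -3.4, -2.3]
finger_gap: 0.0414
finger_force: 61.9
```

{"fn": "jog_arm", "kwargs": {
  "increments": [
    {"gripper": 1, "offset": [0, 0, 0.004], "turn": 0},
    {"gripper": 1, "offset": [0, 0, 0], "turn": 0}
  ]
}}

```text
clock: 7.6
tcp_pos: [0.5414, -0.0411, 0.1036]
orientation: [-1.461, 2.779, -0.004]
wrist_force: [-0.6, -2.4, 15.6]
finger_gap: 0.0409
finger_force: 63.9
```

{"fn": "jog_arm", "kwargs": {
  "increments": [
    {"gripper": -1, "offset": [0, 0, 0], "turn": 0},
    {"gripper": -1, "offset": [0, 0, 0], "turn": 0},
    {"gripper": -1, "offset": [0, 0, 0], "turn": 0},
    {"gripper": -1, "offset": [0, 0, 0], "turn": 0}
  ]
}}

```text
clock: 8.1
tcp_pos: [0.54, -0.0406, 0.1015]
orientation: [1.462, -2.78, -0.001]
wrist_force: [0.1, -0.1, 0.1]
finger_gap: 0.0852
finger_force: 0.0
```

Run:
```python
from h import *
s=r.observe();print({k:np.round(s[k],4).tolist() for k in('clock','tcp_pos','joints','finger_gap','finger_force','wrist_force')})
im=r.read_camera('wrist');cv2.imwrite('pics/w5.png',im[60:400,160:480])
```

```text
{'clock': 8.1, 'tcp_pos': [0.54, -0.0406, 0.1015], 'joints': [-0.2101, 0.4295, -0.3126, 0.8294, 0.0001, -1.1782], 'finger_gap': 0.0852, 'finger_force': 0.0, 'wrist_force': [0.0753, -0.0872, 0.0615]}
```

View pics/w5.png

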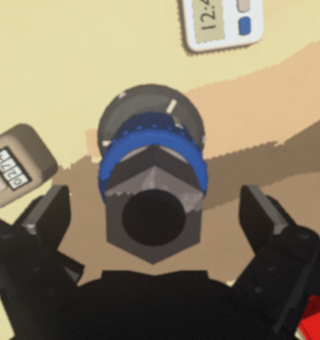

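The cap stands upright on the thread and is released. Re-gripping 60 degrees round, so the last joint has range for the whole screwing.

{"fn": "jog_arm", "kwargs": {
  "increments": [
    {"gripper": -1, "offset": [0, -0.0026, 0], "turn": -0.0556},
    {"gripper": -1, "offset": [0, 0, 0], "turn": -0.0556},
    {"gripper": -1, "offset": [0, 0, 0], "turn": -0.0556},
    {"gripper": -1, "offset": [0, 0, 0], "turn": -0.0556},
    {"gripper": -1, "offset": [0, 0, 0], "turn": -0.0556},
    {"gripper": -1, "offset": [0, 0, 0], "turn": -0.0556},
    {"gripper": -1, "offset": [0, 0, 0], "turn": 0}
  ]
}}

```text
clock: 9.02
tcp_pos: [0.5412, -0.0414, 0.1017]
orientation: [2.656, -1.678, -0.0]
wrist_force: [-0.4, 0.2, -0.4]
finger_gap: 0.0855
finger_force: 0.0
```

{"fn": "jog_arm", "kwargs": {
  "increments": [
    {"gripper": 1, "offset": [0, 0, 0], "turn": 0},
    {"gripper": 1, "offset": [0, 0, 0], "turn": 0},
    {"gripper": 1, "offset": [0, 0, 0], "turn": 0},
    {"gripper": 1, "offset": [0, 0, 0], "turn": 0},
    {"gripper": 1, "offset": [0, 0, 0], "turn": 0}
  ]
}}

```text
clock: 9.65
tcp_pos: [0.5415, -0.0415, 0.1019]
orientation: [-2.657, 1.677, -0.001]
wrist_force: [0.9, -0.8, 1.0]
finger_gap: 0.0415
finger_force: 63.4
```

```bash
cat > st.py <<'E'
from h import *
s=r.observe();print({k:np.round(s[k],4).tolist() for k in('clock','tcp_pos','joints','finger_gap','finger_force','wrist_force','moment')})
R=cv2.Rodrigues(s['orientation'])[0];print('yaw',np.degrees(np.arctan2(R[1,0],R[0,0]))%360, 'tilt',R[:2,2])
E
python3 st.py
```

```text
{'clock': 9.65, 'tcp_pos': [0.5415, -0.0415, 0.1019], 'joints': [-0.2111, 0.431, -0.309, 0.8304, -0.0001, -2.2268], 'finger_gap': 0.0415, 'finger_force': 63.3966, 'wrist_force': [0.909, -0.8217, 0.99], 'moment': [-0.1568, -0.1577, -0.067]}
yaw 295.493953037142 tilt [ 0.00032167 -0.00013259]
```

{"fn": "jog_arm", "kwargs": {
  "increments": [
    {"gripper": 1, "offset": [0, 0, 0.0026], "turn": 0.055},
    {"gripper": 1, "offset": [0, 0, 0.0026], "turn": 0.055},
    {"gripper": 1, "offset": [0, 0, 0.0026], "turn": 0.055},
    {"gripper": 1, "offset": [0, 0, 0.0026], "turn": 0.055},
    {"gripper": 1, "offset": [0, 0, 0.0026], "turn": 0.055},
    {"gripper": 1, "offset": [0, 0, 0.0026], "turn": 0.055},
    {"gripper": 1, "offset": [0, 0, 0.0026], "turn": 0.055},
    {"gripper": 1, "offset": [0, 0, 0.0026], "turn": 0.055}
  ]
}}

```text
clock: 10.65
tcp_pos: [0.5416, -0.0415, 0.0915]
orientation: [-0.97, 2.988, -0.001]
wrist_force: [1.5, -1.3, 0.4]
finger_gap: 0.0415
finger_force: 63.3
```

```bash
python3 st.py
```

```text
{'clock': 10.65, 'tcp_pos': [0.5416, -0.0415, 0.0915], 'joints': [-0.2111, 0.4427, -0.3218, 0.8058, -0.0001, -0.839], 'finger_gap': 0.0415, 'finger_force': 63.3322, 'wrist_force': [1.4694, -1.2851, 0.4016], 'moment': [-0.211, -0.4026, 0.0459]}
yaw 215.97918291333136 tilt [ 0.00044997 -0.00019952]
```

{"fn": "jog_arm", "kwargs": {
  "increments": [
    {"gripper": 1, "offset": [0, 0, 0.0026], "turn": 0.055},
    {"gripper": 1, "offset": [0, 0, 0.0026], "turn": 0.055},
    {"gripper": 1, "offset": [0, 0, 0.0026], "turn": 0.055},
    {"gripper": 1, "offset": [0, 0, 0.0026], "turn": 0.055}
  ]
}}

```text
clock: 11.15
tcp_pos: [0.5417, -0.0418, 0.0862]
orientation: [0.1, 3.139, -0.001]
wrist_force: [0.4, 0.1, 1.4]
finger_gap: 0.0413
finger_force: 63.4
```

{"fn": "jog_arm", "kwargs": {
  "increments": [
    {"gripper": 1, "offset": [0, 0, 0.0026], "turn": 0.055},
    {"gripper": 1, "offset": [0, 0, 0.0026], "turn": 0.055},
    {"gripper": 1, "offset": [0, 0, 0.0026], "turn": 0.055}
  ]
}}

```text
clock: 11.52
tcp_pos: [0.5423, -0.043, 0.0837]
orientation: [0.9, 3.007, -0.004]
wrist_force: [-4.4, -4.9, 22.6]
finger_gap: 0.0413
finger_force: 65.8
```

```bash
python3 st.py
```

```text
{'clock': 11.525, 'tcp_pos': [0.5423, -0.043, 0.0837], 'joints': [-0.2118, 0.4518, -0.3311, 0.7852, -0.003, 0.3701], 'finger_gap': 0.0413, 'finger_force': 65.7655, 'wrist_force': [-4.444, -4.9478, 22.5606], 'moment': [-1.5199, 1.1955, 0.3295]}
yaw 146.66253451099544 tilt [ 0.00199737 -0.00345984]
```

{"fn": "jog_arm", "kwargs": {
  "increments": [
    {"gripper": 1, "offset": [0, 0, -0.003], "turn": 0},
    {"gripper": 1, "offset": [0, 0, 0], "turn": 0.05},
    {"gripper": 1, "offset": [0, 0, 0], "turn": 0.05},
    {"gripper": 1, "offset": [0, 0, 0], "turn": 0.05},
    {"gripper": 1, "offset": [0, 0, 0], "turn": 0}
  ]
}}

```text
clock: 12.15
tcp_pos: [0.5418, -0.0428, 0.0842]
orientation: [1.573, 2.717, -0.003]
wrist_force: [0.6, -5.4, 2.4]
finger_gap: 0.0411
finger_force: 63.6
```

```bash
python3 st.py
```

```text
{'clock': 12.15, 'tcp_pos': [0.5418, -0.0428, 0.0842], 'joints': [-0.2118, 0.4512, -0.3304, 0.7878, -0.0026, 0.8381], 'finger_gap': 0.0411, 'finger_force': 63.609, 'wrist_force': [0.5948, -5.4074, 2.4015], 'moment': [-1.527, 0.0584, 0.0738]}
yaw 119.84401491317332 tilt [ 0.00074454 -0.00280375]
```

{"fn": "jog_arm", "kwargs": {
  "increments": [
    {"gripper": 1, "offset": [0, 0, 0.001], "turn": 0.05},
    {"gripper": 1, "offset": [0, 0, 0.001], "turn": 0.05},
    {"gripper": 1, "offset": [0, 0, 0.001], "turn": 0.05}
  ]
}}

```text
clock: 12.52
tcp_pos: [0.5419, -0.0429, 0.0837]
orientation: [2.166, 2.271, -0.002]
wrist_force: [-4.4, -5.8, 19.0]
finger_gap: 0.0409
finger_force: 65.3
```

```bash
python3 st.py
python3 - <<'E'
from h import *
im=r.read_camera('scene');u=proj('scene',[[.541,-.042,.03]])[0].astype(int);print(u)
a=cv2.resize(im[u[1]-50:u[1]+50,u[0]-50:u[0]+50],(400,400),interpolation=2)
w=r.read_camera('wrist');cv2.imwrite('pics/w6f.png',w)
cv2.imwrite('pics/v6.png',np.hstack([a,cv2.resize(w[60:260,210:410],(400,400),interpolation=2)]))
E
```

```text
{'clock': 12.525, 'tcp_pos': [0.5419, -0.0429, 0.0837], 'joints': [-0.2117, 0.4515, -0.3314, 0.7859, -0.0029, 1.312], 'finger_gap': 0.0409, 'finger_force': 65.3305, 'wrist_force': [-4.3956, -5.7753, 19.0093], 'moment': [-1.4311, 1.2796, 0.3354]}
yaw 92.69578595462767 tilt [ 0.00136167 -0.00329886]
[304 217]
```

View pics/v6.png

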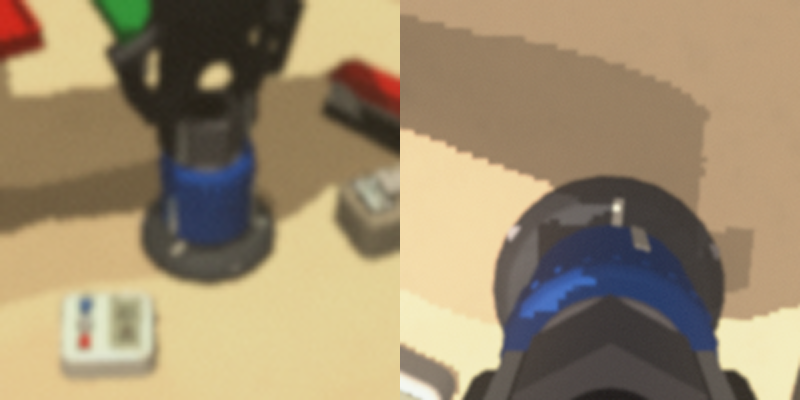

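The gauge view shows the gap still open: the cap stripe is only about 10 degrees past the flange line, so it turned roughly 130 degrees. The TCP also stayed at .0837 under 19 N. It stopped short, so it goes in the red tray. Unscrewing.

{"fn": "jog_arm", "kwargs": {
  "increments": [
    {"gripper": 1, "offset": [0, 0, -0.004], "turn": -0.02},
    {"gripper": 1, "offset": [0, 0, -0.0027], "turn": -0.0556},
    {"gripper": 1, "offset": [0, 0, -0.0027], "turn": -0.0556},
    {"gripper": 1, "offset": [0, 0, -0.0027], "turn": -0.0556},
    {"gripper": 1, "offset": [0, 0, -0.0027], "turn": -0.0556},
    {"gripper": 1, "offset": [0, 0, -0.0027], "turn": -0.0556},
    {"gripper": 1, "offset": [0, 0, -0.0027], "turn": -0.0556}
  ]
}}

```text
clock: 13.5
tcp_pos: [0.5418, -0.0423, 0.0928]
orientation: [0.628, 3.077, -0.002]
wrist_force: [0.7, -3.6, 0.9]
finger_gap: 0.0412
finger_force: 63.6
```

```bash
python3 st.py
```

```text
{'clock': 13.5, 'tcp_pos': [0.5418, -0.0423, 0.0928], 'joints': [-0.2116, 0.4413, -0.3202, 0.8081, -0.0016, 0.1908], 'finger_gap': 0.0412, 'finger_force': 63.6257, 'wrist_force': [0.7077, -3.5962, 0.9378], 'moment': [-1.0316, -0.2323, -0.0792]}
yaw 156.9428877497377 tilt [ 0.00086576 -0.00179878]
```

{"fn": "jog_arm", "kwargs": {
  "increments": [
    {"gripper": 1, "offset": [0, 0, -0.0026], "turn": -0.0556},
    {"gripper": 1, "offset": [0, 0, -0.0027], "turn": -0.0556},
    {"gripper": 1, "offset": [0, 0, -0.0027], "turn": -0.0556},
    {"gripper": 1, "offset": [0, 0, -0.0027], "turn": -0.0556},
    {"gripper": 1, "offset": [0, 0, -0.0027], "turn": -0.0556},
    {"gripper": 1, "offset": [0, 0, -0.0027], "turn": -0.0556},
    {"gripper": 1, "offset": [0, 0, -0.0027], "turn": -0.0556},
    {"gripper": 1, "offset": [0, 0, -0.0027], "turn": -0.0556}
  ]
}}

```text
clock: 14.5
tcp_pos: [0.542, -0.0421, 0.1035]
orientation: [-1.499, 2.76, -0.003]
wrist_force: [1.0, -1.5, 1.2]
finger_gap: 0.0415
finger_force: 63.6
```

{"fn": "jog_arm", "kwargs": {
  "increments": [
    {"gripper": 1, "offset": [0, 0, -0.006], "turn": 0},
    {"gripper": 1, "offset": [0, 0, -0.006], "turn": 0},
    {"gripper": 1, "offset": [0, 0, 0], "turn": 0}
  ]
}}

```text
clock: 14.88
tcp_pos: [0.5413, -0.0413, 0.1092]
orientation: [-1.489, 2.766, 0.0]
wrist_force: [1.1, -1.4, -2.1]
finger_gap: 0.0413
finger_force: 63.0
```

```bash
python3 st.py
```

```text
{'clock': 14.875, 'tcp_pos': [0.5413, -0.0413, 0.1092], 'joints': [-0.211, 0.423, -0.2997, 0.8482, 0.0002, -1.1989], 'finger_gap': 0.0413, 'finger_force': 63.0149, 'wrist_force': [1.0668, -1.3929, -2.1342], 'moment': [-0.1513, -0.2621, 0.034]}
yaw 236.60403003442602 tilt [-0.00011115  0.00024818]
```

{"fn": "jog_arm", "kwargs": {
  "increments": [
    {"gripper": 1, "offset": [0, 0, -0.06], "turn": 0},
    {"gripper": 1, "offset": [0, 0, -0.062], "turn": 0},
    {"gripper": 1, "offset": [-0.04, 0.043, 0], "turn": 0},
    {"gripper": 1, "offset": [-0.07, 0.075, 0], "turn": 0},
    {"gripper": 1, "offset": [-0.08, 0.086, 0], "turn": 0},
    {"gripper": 1, "offset": [-0.08, 0.086, 0], "turn": 0},
    {"gripper": 1, "offset": [-0.08, 0.086, 0], "turn": 0},
    {"gripper": 1, "offset": [-0.05, 0.054, 0], "turn": 0}
  ]
}}

```text
clock: 15.88
tcp_pos: [0.4698, 0.2461, 0.1699]
orientation: [1.492, -2.764, -0.001]
wrist_force: [0.9, 0.1, -1.7]
finger_gap: 0.0411
finger_force: 63.6
```

{"fn": "jog_arm", "kwargs": {
  "increments": [
    {"gripper": 1, "offset": [-0.027, 0.03, 0], "turn": 0},
    {"gripper": 1, "offset": [0, 0, 0.05], "turn": 0},
    {"gripper": 1, "offset": [0, 0, 0.06], "turn": 0},
    {"gripper": 1, "offset": [0, 0, 0.05], "turn": 0},
    {"gripper": 1, "offset": [0, 0, 0.025], "turn": 0},
    {"gripper": 1, "offset": [0, 0, 0], "turn": 0}
  ]
}}

```text
clock: 16.62
tcp_pos: [0.4656, 0.263, 0.0771]
orientation: [1.491, -2.763, -0.0]
wrist_force: [-0.9, 0.3, -2.0]
finger_gap: 0.041
finger_force: 63.7
```

```bash
python3 st.py
```

```text
{'clock': 16.625, 'tcp_pos': [0.4656, 0.263, 0.0771], 'joints': [0.3774, 0.4474, -0.3594, 0.7657, 0.0001, -0.612], 'finger_gap': 0.041, 'finger_force': 63.7289, 'wrist_force': [-0.8978, 0.2788, -2.0235], 'moment': [-0.0273, 0.0168, -0.0188]}
yaw 236.68885725668326 tilt [-0.00164576 -0.00053995]
```

Rim is about 15 mm up; lowering gently to contact.

{"fn": "jog_arm", "kwargs": {
  "increments": [
    {"gripper": 1, "offset": [0, 0, 0.009], "turn": 0},
    {"gripper": 1, "offset": [0, 0, 0.006], "turn": 0},
    {"gripper": 1, "offset": [0, 0, 0.004], "turn": 0},
    {"gripper": 1, "offset": [0, 0, 0], "turn": 0}
  ]
}}

```text
clock: 17.12
tcp_pos: [0.4662, 0.2632, 0.0682]
orientation: [-1.492, 2.764, -0.0]
wrist_force: [-0.0, -0.6, -2.6]
finger_gap: 0.0413
finger_force: 63.7
```

{"fn": "jog_arm", "kwargs": {
  "increments": [
    {"gripper": 1, "offset": [0, 0, 0.003], "turn": 0},
    {"gripper": 1, "offset": [0, 0, 0], "turn": 0}
  ]
}}

```text
clock: 17.38
tcp_pos: [0.4661, 0.2632, 0.0666]
orientation: [1.492, -2.764, -0.0]
wrist_force: [-0.9, 0.2, -2.4]
finger_gap: 0.0412
finger_force: 63.7
```

{"fn": "jog_arm", "kwargs": {
  "increments": [
    {"gripper": 1, "offset": [0, 0, 0.003], "turn": 0},
    {"gripper": 1, "offset": [0, 0, 0], "turn": 0}
  ]
}}

```text
clock: 17.62
tcp_pos: [0.4663, 0.2633, 0.0655]
orientation: [-1.492, 2.764, -0.0]
wrist_force: [-1.5, 0.3, 3.4]
finger_gap: 0.041
finger_force: 64.2
```

{"fn": "jog_arm", "kwargs": {
  "increments": [
    {"gripper": 1, "offset": [0, 0, 0.003], "turn": 0},
    {"gripper": 1, "offset": [0, 0, 0], "turn": 0}
  ]
}}

```text
clock: 17.88
tcp_pos: [0.4663, 0.2634, 0.0652]
orientation: [-1.492, 2.764, -0.0]
wrist_force: [-7.2, -3.7, 20.8]
finger_gap: 0.0413
finger_force: 66.7
```

{"fn": "jog_arm", "kwargs": {
  "increments": [
    {"gripper": 1, "offset": [0, 0, -0.003], "turn": 0},
    {"gripper": -1, "offset": [0, 0, 0], "turn": 0},
    {"gripper": -1, "offset": [0, 0, 0], "turn": 0},
    {"gripper": -1, "offset": [0, 0, 0], "turn": 0},
    {"gripper": -1, "offset": [0, 0, -0.03], "turn": 0},
    {"gripper": -1, "offset": [0, 0, -0.1], "turn": 0},
    {"gripper": -1, "offset": [0, 0, -0.1], "turn": 0},
    {"gripper": -1, "offset": [0, 0, 0], "turn": 0}
  ]
}}

```text
clock: 18.88
tcp_pos: [0.4687, 0.2643, 0.1849]
orientation: [-1.489, 2.757, -0.002]
wrist_force: [0.7, 0.9, -0.3]
finger_gap: 0.0852
finger_force: 0.0
```

{"fn": "jog_arm", "kwargs": {
  "increments": [
    {"gripper": -1, "offset": [-0.1, 0, 0], "turn": 0},
    {"gripper": -1, "offset": [0, 0, 0], "turn": 0},
    {"gripper": -1, "offset": [0, 0, 0], "turn": 0}
  ]
}}

```text
clock: 19.25
tcp_pos: [0.493, 0.3048, 0.1796]
orientation: [1.492, -2.763, 0.0]
wrist_force: [-0.5, 0.4, -0.1]
finger_gap: 0.0853
finger_force: 0.0
```

```bash
python3 st.py
python3 - <<'E'
from h import *
a=r.read_camera('scene');w=r.read_camera('wrist')
cv2.imwrite('pics/v7.png',np.hstack([cv2.resize(a[100:350,180:450],(400,370)),cv2.resize(w[:300],(400,370)) ]))
E
```

```text
{'clock': 19.25, 'tcp_pos': [0.493, 0.3048, 0.1796], 'joints': [0.4277, 0.427, -0.091, 1.0543, -0.0001, -0.5627], 'finger_gap': 0.0853, 'finger_force': 0.0, 'wrist_force': [-0.5288, 0.4421, -0.0629], 'moment': [0.0212, 0.0588, 0.0152]}
yaw 236.74426275413984 tilt [-0.00129769 -0.00073944]
```

View pics/v7.png

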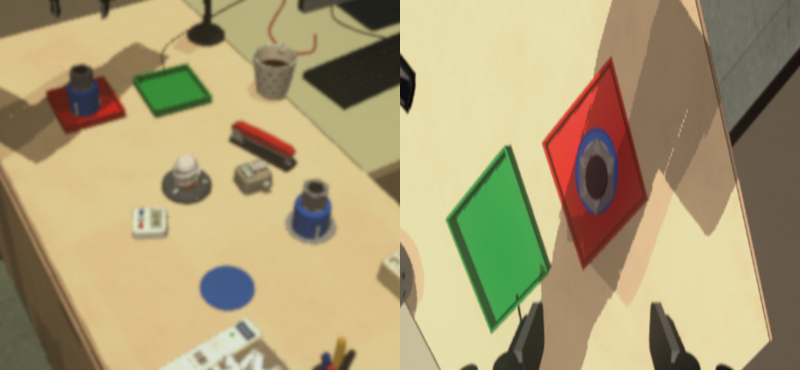

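The cap stands upright in the middle of the red tray, at (83,95) in the left view. The other cap and the bystanders are untouched.

```bash
python3 -c "
from station import r
print(r.hand_in())"
```

```text
the job is handed in; nothing more can be done
None
```

The cap from the blue mat is the faulty one: it stopped about 6 mm above the flange with the knob slipping, so I unscrewed it, stood it upright in the red tray and handed the job in (no verdict came back).

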